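# Seat the cover on a starter's terminal housing

### The job

On the white mounting pan one terminal housing still stands open, with two brass pins sticking up from its top. Lay the loose yellow cover plate from the bench on it, centred and lined up with the housing, and press it down against the stiff pins until it sits level and flat on the housing all over, like its finished neighbour. Leave the grey cover plate where it lies.

Things in the scene. Friction and masses are not known exactly. Their poses are not given: they have to be found in the camera images.
- cover_mid (a point): Centre (half-way up) of the loose yellow plastic cover plate, a rigid slab 110 x 56 x 8 mm, about 80 g, lying flat on the bench to the right of the pan. Its x axis runs along the 110 mm side, y along the 56 mm side (grasp across this one), z up. Either face and either way round will do.
- seat (a point): Centre of the flat top, 104 (x) x 44 (y) mm, of the open black housing fixed on the white pan, 53 mm above the bench; z up. A seated cover has its centre 4 mm above this point and overhangs each long side by 6 mm. Below 25 mm the foot is 136 x 62 mm; end lugs reach 42 mm. A finished housing, yellow cover fixed on, 61 mm high, stands 15 to 27 cm to one side.
- spare_mid (a point): Centre of the grey cover plate, 84 (x) x 68 (y) x 8 mm, loose on the bench near the yellow one. It belongs to another machine and stays where it is.
- pins (a joint): How far (m) the two linked brass pins of the open housing are pushed in: at 0 they stand 8 mm out of its top, at 0.008 they are flush (stop at 0.010). 12 mm thick, 32 mm either side of the centre along x. They start 6 to 8 mm out, need about 10 N in all, do not yield to the cover's weight, and stay where pushed.
Not all that is in view belongs to the job. Of the things like the part that bears cover_mid, leave any that is turquoise; of the rest the smaller one is meant. Leave any pink look-alike of the part that bears seat alone.

How it is judged:
At the end, for the whole second after the job is handed in: The yellow cover lies on the open housing, its centre within 15 mm of the housing's centre seen from above, its long side within 15 degrees of the housing's, level within 4 degrees, and pressed down to within 2.5 mm of resting flat on the top face (horizontal distance between cover_mid and seat below 0.015 m and z of cover_mid in the frame of seat between 0.002 and 0.0065 m and angle between cover_mid's own z axis and vertical below 0.07 rad and angle between the x axis of cover_mid and the x axis of seat, either way round below 0.26 rad); the robot touches nothing.
It fails at once if the grey cover plate is moved more than 20 mm (distance of spare_mid from where it was at the start of the episode above 0.02 m).
It also fails if it takes over 43 s, if anything falls off the work surface, if the arm or the gripper's body presses on something with over 40 N, if the wrist force passes 120 N, or if a joint passes its speed limit or range.

### The arm

A 6-joint arm with a two-finger parallel gripper is mounted at the origin on the work surface. World frame = base frame: x ahead of the robot, y to its left, z up, the work surface at z = 0. Lengths are in m, angles in rad, forces in N, time in s.
With the tool pointing down it reaches from about 0.425 to 0.95 m from the base axis. Payload 14.7 kg.
Tool frame: the origin (TCP) lies at the very end of the fingers, on their centre line; the grasp point (between the pads) lies 19 mm behind it; z points along the fingers, y is the direction in which the jaws open and shut (so a half turn about z gives the same grasp; the last joint's range is limited). The gripper opens to 85 mm and grips with 20 to 120 N. Pads are 22 mm wide; open, the fingers measure 114 mm over their backs; the gripper's body (76 mm by 85 mm) begins 54 mm behind the grasp point. The pads swing forward as they close: fully open they stand 13 mm farther back than shut.
Start: joints at [1.295, 0.48, 1.596, -0, 1.065, -0.047], TCP at [0.147, 0.633, 0.231] pointing down, gripper open.
Joint ranges: [-2.75, 2.75], [-0.82, 2.05], [0.23, 2.67], [-1.56, 4.7], [0.09, 2.69], [-2.92, 2.92]. Speed limits (rad/s): [1.89, 1.89, 2.39, 3.01, 3.01, 3.01].

### API

Orientations are given as a unit quaternion [x, y, z, w].
In Python, from rig import arm gives the robot as it stands.
- The arm moves only by the tool carry_out, never from a script. Its argument "rows" is a list of rows, each an object with "delta_rot": the turn, a rotation vector about the tool's x, y, z in rad, a list of three; "linear": the shift along the tool's x, y, z in m, a list of three; "claw": the opening, from 0 (shut) to 1 (fully open). A call has exactly 10 rows; each row is the pose to reach, as a shift and turn from the pose commanded when the call began, along the tool's axes at that moment; what a row does not reach only later rows make up. A row lasts 1/8 s, in which the tool goes at most 62.5 mm and 10.7 degrees, less where a joint would pass 70% of its speed; a pose out of reach is approached as far as the arm can. A call with a gripper value outside its range is refused whole. The fingers move at their own pace and stop on an object; the grip force is fixed at half the most. Time passes only in rows, so rows that repeat a pose let the fingers close, or fill a call up. It gives the time, the measured TCP pose, the force and the opening at its end, in the units of the state.
- arm.state(): the state, without advancing time (a new reading comes with each control period).
- arm.snapshot(name): name is "scene" or "side" or "wrist"; returns a dict with "color" (480x640x3 uint8, blue, green, red), "mtx" (3x3 intrinsics, pixels), "rvec" (rotation vector, rad) and "tvec" (3), from world to camera coordinates, as OpenCV has them. Camera axes: x right, y down, z forward; pixel columns grow to the right and rows downward; lengths in m; the calibration is good to about 2 mm. A picture is of the moment at which its call begins. There is no depth.
- arm.finish_job(): hands the job in, once; it reports no verdict.
Trained networks look in a picture, given as the dict that the camera call returned (one of the last four; its "shot" number tells which), for a name from the list of things; names that differ only in an ending like _2 or _b are one class to them, and where a whole thing is asked for, a point or a joint stands for the part that bears it (a point fixed in the world has none). Each returns a list of dicts, best first, with "confidence" (0 to 1); they miss things now and then, are a little off and sometimes report something else, mostly with a low value. They report only what shows in the picture. A call takes as long as a camera call. They do not tell look-alikes from the thing itself.
- arm.look_for(label, picture): "xyz" ([x, y, z] in m, in world coordinates, good to about 4 mm: the middle of the surface that is visible of it).
- arm.silhouettes(label, picture): "mask" (480x640 bool, what is visible of it).
- arm.spot_point(label, picture): "xyz" ([x, y, z] in m, in world coordinates, good to about 4 mm: a listed point, or the origin of a listed thing).
The state is a dict: "clock": time; "q": joint angles; "qvel": joint speeds; "joint_torque": joint torques, N m; "tcp_pos": TCP position; "orientation": TCP orientation; "force": force on the tool from outside, world axes, zero at the start; "moment": the same for the moment, N m; "width": finger opening in m.
Only numpy, scipy, OpenCV 4.12 (cv2) and the standard library are available. Lean on these libraries where they do the work, as an engineer would, in place of code of your own. Each camera call takes 0.05 s, during which the arm holds its last target. There are 200 camera calls.

## Working session

There is one attempt and no reset: what is moved stays moved. The work goes in short steps, Python scripts to look and compute and a tool call to move; the robot and the scene stay as the last step left them, time stands still between calls to the robot, and variables do not carry over. Pictures are saved under pics/ and viewed, about 8 in all and at most 12, crops included, and the job is handed in when it is done.

Besides the shell and the picture viewer there is one more tool, called after "Call:" by a JSON object that holds its "api" and its "payload". carry_out: Moves the arm, as the interface text tells. Its arguments: {"type":"object","properties":{"rows":{"type":"array","items":{"type":"object","properties":{"delta_rot":{"type":"array","items":{"type":"number"}},"linear":{"type":"array","items":{"type":"number"}},"claw":{"type":"number"}}}}},"required":["rows"]}

```bash
mkdir -p pics
cat > h.py <<'E'
import numpy as np,cv2
from rig import arm
np.set_printoptions(precision=4,suppress=True)
def px(s,P): return cv2.projectPoints(np.array(P,float).reshape(-1,1,3),s["rvec"],s["tvec"],s["mtx"],None)[0].reshape(-1,2)
def ray(s,uv,z):
    R=cv2.Rodrigues(s["rvec"])[0];c=-R.T@np.ravel(s["tvec"])
    uv=np.atleast_2d(np.array(uv,float));d=(R.T@np.linalg.inv(s["mtx"])@np.c_[uv,np.ones(len(uv))].T).T
    return c+d*((z-c[2])/d[:,2])[:,None]
def rect(s,m,z):
    m=m.astype(np.uint8);c=max(cv2.findContours(m,0,cv2.CHAIN_APPROX_NONE)[0],key=len).reshape(-1,2)
    (x,y),(w,h),a=cv2.minAreaRect((ray(s,c,z)[:,:2]*1000).astype(np.float32))
    if w<h:w,h,a=h,w,a+90
    return np.round([x,y,w,h,(a+90)%180-90],1)
E
python3 - <<'E'
from h import *
print(arm.state())
ims=[]
for n in("scene","side"):
    s=arm.snapshot(n);ims.append(s["color"]);cv2.imwrite(f"pics/{n}0.png",s["color"])
    for l,z in(("cover_mid",.008),("seat",.053),("spare_mid",.008)):
        for d in arm.spot_point(l,s):print(n,l,"pt",np.array(d["xyz"]),round(d["confidence"],2),px(s,d["xyz"])[0])
        for d in arm.silhouettes(l,s):
            print(n,l,"mask",rect(s,d["mask"],z),round(d["confidence"],2),np.argwhere(d["mask"]).mean(0)[::-1],d["mask"].sum())
E
```

```text
{'clock': 0.0, 'q': array([ 1.2954,  0.4808,  1.5969,  0.    ,  1.0651, -0.0466]), 'qvel': array([-0.0005,  0.0014,  0.0002, -0.001 , -0.0006, -0.001 ]), 'joint_torque': array([  0.0027, -95.0678, -43.0179,   0.0002,   0.0125,   0.0001]), 'tcp_pos': array([0.1473, 0.6327, 0.2307]), 'orientation': array([ 0.1142,  0.9935, -0.0006, -0.0001]), 'force': array([0.589 , 0.3426, 0.2551]), 'moment': array([-0.0361,  0.0354,  0.0281]), 'width': 0.08544841108424191}
scene cover_mid pt [ 0.6151 -0.1867  0.0022] 0.89 [277.4694 304.9945]
scene cover_mid pt [ 0.3999 -0.666   0.0081] 0.84 [176.8812 213.0681]
scene cover_mid pt [ 0.4964 -0.3075  0.0031] 0.75 [259.4843 263.7094]
scene cover_mid mask [ 401.8 -667.5  160.7   91.5  -65.7] 0.84 [176.0212 213.4198] 848
scene cover_mid mask [ 616.2 -188.8  110.8   62.   -60.9] 0.7 [276.5433 303.7204] 751
scene cover_mid mask [ 502.7 -307.   116.3   58.2   14.3] 0.57 [258.1418 264.5071] 564
scene seat pt [0.524  0.1124 0.0521] 0.91 [400.1953 303.0562]
scene seat pt [0.1927 0.345  0.0481] 0.67 [513.2474 249.7637]
scene seat mask [543.  117.9 166.6  59.9  11.
[... 458 characters left out ...]
975 264.4184]
side cover_mid mask [ 609.9 -191.1  111.    58.1  -62. ] 0.94 [400.0286 263.6789] 735
side cover_mid mask [ 391.7 -652.7  131.4   81.6  -63.7] 0.8 [333.9867 454.1519] 2792
side cover_mid mask [ 474.9 -101.7   85.2   76.   -20.5] 0.31 [339.9253 243.5288] 643
side seat pt [0.5219 0.1126 0.0474] 0.81 [346.2653 181.2044]
side seat pt [0.1927 0.3405 0.0518] 0.62 [231.2401 145.87  ]
side seat mask [196.1 295.9 134.5 134.2 -88.9] 0.9 [231.7915 153.8927] 969
side seat mask [510.6  78.4 149.7 116.6  11.2] 0.68 [343.9327 187.5295] 1203
side spare_mid pt [ 0.4789 -0.1014  0.0037] 0.86 [341.3448 244.2409]
side spare_mid mask [ 474.1 -103.1   86.5   75.5  -21.7] 0.92 [339.8769 243.8619] 666
```

View pics/scene0.png

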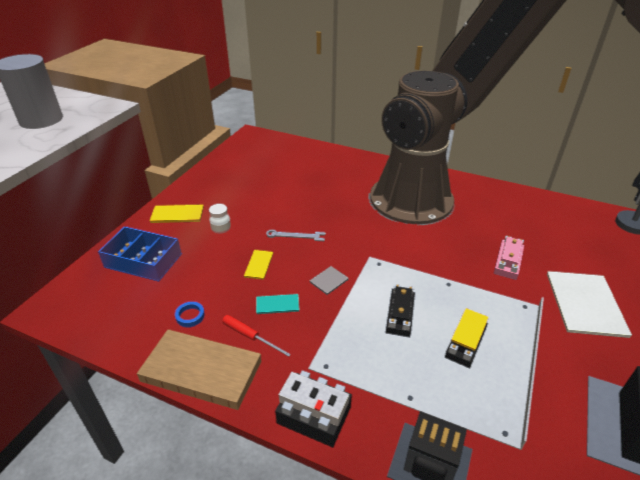

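View pics/side0.png

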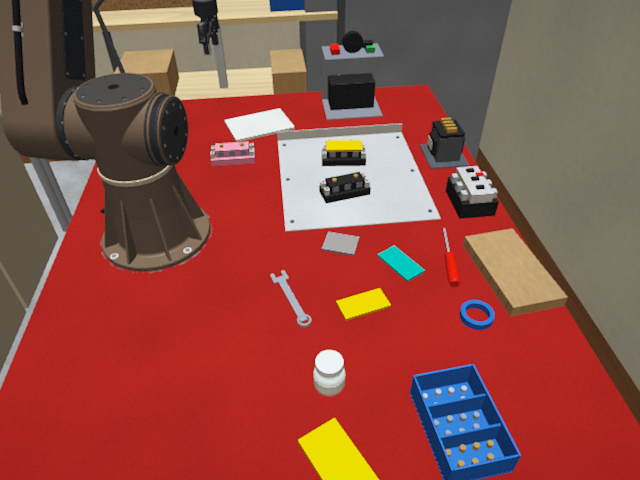

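The scene shows three cover-like plates: turquoise at (277,303), small yellow at (258,264) and large yellow at (176,213). The turquoise one is excluded. Of the two yellows, the one at (258,264) measures about 116x58 mm against about 160x91 mm, so it is the one meant. The seat is the black open housing on the pan at (400,305); the pink one at (510,255) is a decoy. I'll confirm this in a crop and refine the poses.

```bash
cat >> h.py <<'E'
from scipy.spatial.transform import Rotation as Ro
def down(yaw): # tool pointing down, tool y at yaw (deg)
    a=np.radians(yaw);y=np.array([np.cos(a),np.sin(a),0]);z=np.array([0,0,-1.])
    return Ro.from_matrix(np.c_[np.cross(y,z),y,z])
def delta(p,yaw,st=None,p0=None,R0=None):
    st=st or arm.state();p0=st["tcp_pos"] if p0 is None else np.array(p0);R0=Ro.from_quat(st["orientation"]) if R0 is None else R0
    return R0.inv().apply(np.array(p)-p0),(R0.inv()*down(yaw)).as_rotvec()
E
python3 - <<'E'
from h import *
cs=[]
for n,box in(("scene",(200,230,430,340)),("side",(310,160,440,330))):
    s=arm.snapshot(n);im=s["color"];h=cv2.cvtColor(im,cv2.COLOR_BGR2HSV)
    m=cv2.inRange(h,(22,120,90),(36,255,255))
    k,lab,stt,cen=cv2.connectedComponentsWithStats(m)
    for i in range(1,k):
        if stt[i,4]>150:print(n,cen[i],stt[i,4],rect(s,lab==i,.008))
    x0,y0,x1,y1=box;c=im[y0:y1,x0:x1];cs.append(cv2.resize(c,None,fx=400/(x1-x0)if n=="side" else 400/(x1-x0),fy=400/(x1-x0),interpolation=cv2.INTER_CUBIC))
H=max(c.shape[0] for c in cs);cv2.imwrite("pics/crop1.png",np.hstack([cv2.copyMakeBorder(c,0,H-c.shape[0],0,0,0) for c in cs]))
s=arm.snapshot("wrist");R=cv2.Rodrigues(s["rvec"])[0];c=-R.T@np.ravel(s["tvec"]);st=arm.state();R0=Ro.from_quat(st["orientation"])
print("cam in tool",R0.inv().apply(c-st["tcp_pos"]),"fwd",R0.inv().apply(R[2]),s["mtx"][0,0])
w=[.5,.3,.25];print(delta(w,104.3));print(delta([.503,-.308,.2],104.3,p0=w,R0=down(104.3)), delta([.503,-.308,.2],104.3))
E
```

```text
scene [176.4465 212.525 ] 739 [ 397.1 -669.4  158.3   81.2  -65.7]
scene [258.2674 263.936 ] 531 [ 501.1 -307.8  111.9   56.3   15.1]
scene [470.0122 328.7439] 898 [491.8 287.9 119.   59.9  -6.2]
side [343.5745 145.4894] 376 [551.2 368.2 116.6  68.5  -2.9]
side [362.8097 303.0574] 993 [ 499.7 -306.7  112.    59.4   14.8]
side [335.0724 453.6295] 2861 [ 393.8 -652.4  134.1   81.1  -63.3]
cam in tool [ 0.0681  0.0006 -0.143 ] fwd [-0.2698 -0.0006  0.9629] 355.71611259735806
(array([-0.419 , -0.2444, -0.0187]), array([ 0.0001,  0.    , -0.4784]))
(array([ 0.1473, -0.5899,  0.05  ]), array([0., 0., 0.])) (array([-0.5598, -0.8359,  0.0313]), array([ 0.0001,  0.    , -0.4784]))
```

View pics/crop1.png

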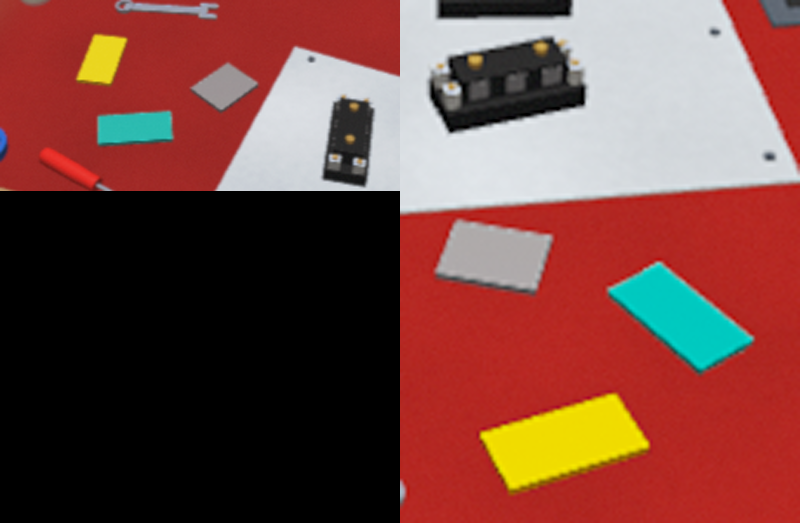

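The crop confirms the target: small yellow cover at (0.50, -0.307), yaw about 15°, clear of the turquoise and grey plates. The black housing stands open with two brass pins. First I'll go above the housing for a wrist view.

Call:
{"api": "carry_out", "payload": {"rows": [{"linear": [-0.048,-0.0425,-0.002],"delta_rot": [0,0,-0.05],"claw": 1},{"linear": [-0.096,-0.085,-0.004],"delta_rot": [0,0,-0.1],"claw": 1},{"linear": [-0.144,-0.128,-0.006],"delta_rot": [0,0,-0.15],"claw": 1},{"linear": [-0.192,-0.17,-0.008],"delta_rot": [0,0,-0.2],"claw": 1},{"linear": [-0.24,-0.212,-0.01],"delta_rot": [0,0,-0.25],"claw": 1},{"linear": [-0.288,-0.255,-0.012],"delta_rot": [0,0,-0.3],"claw": 1},{"linear": [-0.337,-0.297,-0.014],"delta_rot": [0,0,-0.35],"claw": 1},{"linear": [-0.385,-0.34,-0.016],"delta_rot": [0,0,-0.4],"claw": 1},{"linear": [-0.433,-0.382,-0.018],"delta_rot": [0,0,-0.44],"claw": 1},{"linear": [-0.482,-0.425,-0.019],"delta_rot": [0,0,-0.478],"claw": 1}]}}

```text
clock: 2.1
tcp_pos: [0.5112, 0.1225, 0.2504]
orientation: [-0.125, 0.992, 0.0, 0.0]
force: [1.3, 0.7, -0.6]
width: 0.0852
```

Run:
```python
from h import *
st=arm.state();print(st["clock"],st["tcp_pos"],Ro.from_quat(st["orientation"]).as_matrix()[:,1],abs(st["qvel"]).max(),st["q"])
s=arm.snapshot("wrist");cv2.imwrite("pics/w1.png",s["color"])
for d in arm.spot_point("seat",s):print("pt",np.array(d["xyz"]),d["confidence"],px(s,d["xyz"]))
for d in arm.silhouettes("seat",s):print(rect(s,d["mask"],.0),rect(s,d["mask"],.053),d["confidence"])
print(delta([.4995,-.307,.2],105))
```

```text
2.1 [0.5112 0.1225 0.2504] [-0.2477  0.9688  0.    ] 1.1932322818064478 [ 0.1775  0.2854  1.8577  0.0001  0.9976 -1.6437]
pt [0.5184 0.1161 0.0498] 0.96 [[315.8622 215.3349]]
[527.3 117.6 152.1  66.7  11.6] [516.2 116.  131.6  57.8  11.6] 0.94
[260.  344.5  61.7  16.3 -75.6] [285.  312.3  53.3  14.1 -75.6] 0.81
(array([ 0.1158, -0.4131,  0.0501]), array([-0.0003,  0.0006, -0.0166]))
```

View pics/w1.png

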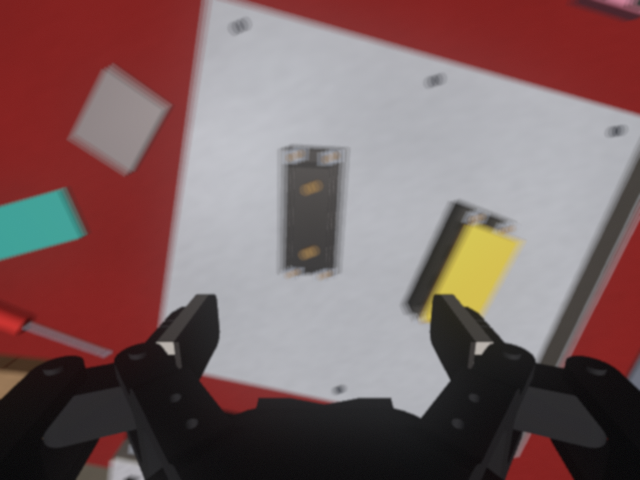

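Wrist view, blurred by motion: black housing at (312,215) with both pins visible, finished neighbour at (475,270), grey at (120,118), turquoise at (35,225). On to the cover.

Call:
{"api": "carry_out", "payload": {"rows": [{"linear": [0.017,-0.058,0.005],"delta_rot": [0,0,-0.01],"claw": 1},{"linear": [0.034,-0.116,0.01],"delta_rot": [0,0,-0.012],"claw": 1},{"linear": [0.051,-0.174,0.02],"delta_rot": [0,0,-0.012],"claw": 1},{"linear": [0.069,-0.232,0.03],"delta_rot": [0,0,-0.012],"claw": 1},{"linear": [0.086,-0.29,0.035],"delta_rot": [0,0,-0.012],"claw": 1},{"linear": [0.103,-0.348,0.045],"delta_rot": [0,0,-0.012],"claw": 1},{"linear": [0.12,-0.402,0.05],"delta_rot": [0,0,-0.012],"claw": 1},{"linear": [0.12,-0.402,0.05],"delta_rot": [0,0,-0.012],"claw": 1},{"linear": [0.12,-0.402,0.05],"delta_rot": [0,0,-0.012],"claw": 1},{"linear": [0.12,-0.402,0.05],"delta_rot": [0,0,-0.012],"claw": 1}]}}

```text
clock: 3.5
tcp_pos: [0.4931, -0.2933, 0.2002]
orientation: [-0.131, 0.991, 0.0, -0.0]
force: [-0.5, 0.9, -0.2]
width: 0.0858
```

Run:
```python
from h import *
st=arm.state();print(st["clock"],st["tcp_pos"],abs(st["qvel"]).max(),st["q"])
s=arm.snapshot("wrist");cv2.imwrite("pics/w2.png",s["color"])
h=cv2.cvtColor(s["color"],cv2.COLOR_BGR2HSV)
m=cv2.inRange(h,(22,120,90),(36,255,255))
k,lab,stt,cen=cv2.connectedComponentsWithStats(m)
for i in range(1,k):
    if stt[i,4]>300:print(cen[i],stt[i,4],rect(s,lab==i,.008))
for d in arm.spot_point("cover_mid",s):print("pt",np.array(d["xyz"]),d["confidence"])
print(delta([.4995,-.307,.0],105))
```

```text
3.5 [ 0.4931 -0.2933  0.2002] 0.0038818165010772463 [-0.5895  0.4085  1.8076  0.0002  0.9257 -2.4232]
[ 7.9731 10.8656] 372 [ 397.6 -590.8   17.1   16.1  -74.9]
[308.1528 212.6809] 6506 [ 500.9 -306.8  108.9   55.9   14.9]
pt [ 0.4978 -0.3084  0.0042] 0.85
pt [ 0.6146 -0.1872  0.0044] 0.77
(array([-0.0026, -0.0146,  0.2002]), array([-0.    ,  0.0001,  0.0011]))
```

View pics/w2.png

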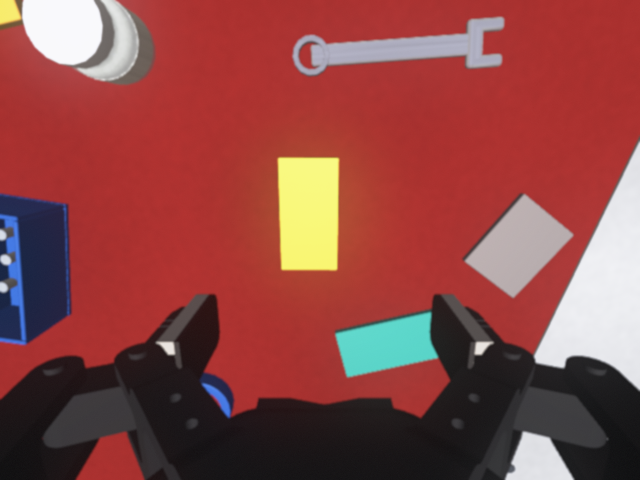

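Sharp view: the yellow cover is at (308,213), giving (0.501, -0.307) and yaw 14.9°, which agrees with the earlier fit. I'll descend with the gripper open.

Call:
{"api": "carry_out", "payload": {"rows": [{"linear": [-0.004,-0.015,0.03],"delta_rot": [0,0,0],"claw": 1},{"linear": [-0.004,-0.015,0.07],"delta_rot": [0,0,0],"claw": 1},{"linear": [-0.004,-0.015,0.11],"delta_rot": [0,0,0],"claw": 1},{"linear": [-0.004,-0.015,0.15],"delta_rot": [0,0,0],"claw": 1},{"linear": [-0.004,-0.015,0.175],"delta_rot": [0,0,0],"claw": 1},{"linear": [-0.004,-0.015,0.187],"delta_rot": [0,0,0],"claw": 1},{"linear": [-0.004,-0.015,0.194],"delta_rot": [0,0,0],"claw": 1},{"linear": [-0.004,-0.015,0.198],"delta_rot": [0,0,0],"claw": 1},{"linear": [-0.004,-0.015,0.201],"delta_rot": [0,0,0],"claw": 1},{"linear": [-0.004,-0.015,0.201],"delta_rot": [0,0,0],"claw": 1}]}}

```text
clock: 4.85
tcp_pos: [0.5008, -0.3084, -0.0007]
orientation: [-0.13, 0.991, -0.0, 0.0]
force: [-1.1, -0.4, -0.6]
width: 0.0854
```

Call:
{"api": "carry_out", "payload": {"rows": [{"linear": [0,0,0.0005],"delta_rot": [0,0,0],"claw": 0.8},{"linear": [0,0,0.001],"delta_rot": [0,0,0],"claw": 0.7},{"linear": [0,0,0.001],"delta_rot": [0,0,0],"claw": 0.6},{"linear": [0,0,0.001],"delta_rot": [0,0,0],"claw": 0.4},{"linear": [0,0,0.001],"delta_rot": [0,0,0],"claw": 0.2},{"linear": [0,0,0.001],"delta_rot": [0,0,0],"claw": 0},{"linear": [0,0,0.001],"delta_rot": [0,0,0],"claw": 0},{"linear": [0,0,0.001],"delta_rot": [0,0,0],"claw": 0},{"linear": [0,0,0.001],"delta_rot": [0,0,0],"claw": 0},{"linear": [0,0,0.001],"delta_rot": [0,0,0],"claw": 0}]}}

```text
clock: 6.1
tcp_pos: [0.5007, -0.3083, -0.0015]
orientation: [-0.13, 0.991, -0.0, 0.0]
force: [-1.3, 1.1, 10.0]
width: 0.0537
```

Call:
{"api": "carry_out", "payload": {"rows": [{"linear": [0,0,-0.04],"delta_rot": [0,0,0],"claw": 0},{"linear": [0,0,-0.09],"delta_rot": [0,0,0],"claw": 0},{"linear": [-0.01,0.02,-0.14],"delta_rot": [0,0,0],"claw": 0},{"linear": [-0.03,0.063,-0.18],"delta_rot": [0,0,0],"claw": 0},{"linear": [-0.055,0.115,-0.2],"delta_rot": [0,0,0],"claw": 0},{"linear": [-0.08,0.166,-0.201],"delta_rot": [0,0,0],"claw": 0},{"linear": [-0.105,0.217,-0.201],"delta_rot": [0,0,0],"claw": 0},{"linear": [-0.127,0.264,-0.201],"delta_rot": [0,0,0],"claw": 0},{"linear": [-0.127,0.264,-0.201],"delta_rot": [0,0,0],"claw": 0},{"linear": [-0.127,0.264,-0.201],"delta_rot": [0,0,0],"claw": 0}]}}

```text
clock: 7.35
tcp_pos: [0.555, -0.0204, 0.1989]
orientation: [-0.131, 0.991, -0.0, -0.0]
force: [-0.1, -0.2, -0.8]
width: 0.0538
```

Run:
```python
from h import *
st=arm.state();print(st["clock"],st["tcp_pos"],abs(st["qvel"]).max(),st["width"],st["force"])
s=arm.snapshot("wrist");cv2.imwrite("pics/w3.png",s["color"])
for d in arm.spot_point("seat",s):print("pt",np.array(d["xyz"]),d["confidence"],px(s,d["xyz"]))
for d in arm.silhouettes("seat",s):print(rect(s,d["mask"],.0),rect(s,d["mask"],.053),d["confidence"])
for d in arm.spot_point("cover_mid",s):print("cover",np.array(d["xyz"]),d["confidence"],px(s,d["xyz"]))
s=arm.snapshot("side")
for d in arm.spot_point("seat",s):print("side",np.array(d["xyz"]),d["confidence"],px(s,d["xyz"]))
for d in arm.spot_point("cover_mid",s):print("cover",np.array(d["xyz"]),d["confidence"],px(s,d["xyz"]))
```

```text
7.35 [ 0.555  -0.0204  0.1989] 0.02699821378356581 0.053778933607072144 [-0.0609 -0.1506 -0.7511]
pt [0.5213 0.113  0.0471] 0.96 [[485.5704 223.724 ]]
[525.1 128.9 155.2  82.5  11.3] [519.6 103.1 131.2  69.7  11.3] 0.76
cover [ 0.5555 -0.02    0.2039] 0.82 [[323.8307 305.4046]]
cover [ 0.6113 -0.1889  0.0053] 0.63 [[141.3932 222.3235]]
side [0.5192 0.114  0.0505] 0.56 [[345.272 180.085]]
cover [ 0.6103 -0.1917  0.0051] 0.95 [[399.8174 264.1789]]
cover [ 0.5586 -0.0174  0.2042] 0.91 [[370.4652 157.545 ]]
cover [ 0.3986 -0.6664  0.0086] 0.61 [[340.3156 466.1736]]
```

View pics/w3.png

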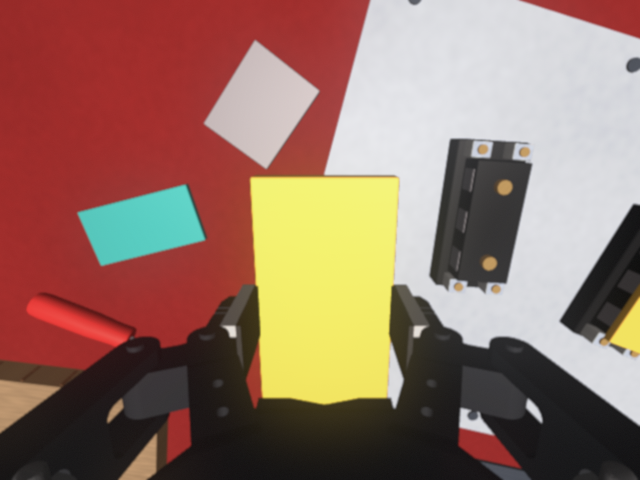

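The cover is held straight and level, spanning cols 250–398. The housing pins show clearly at (504.5,187) and (489.5,263.5), and I'll ray-cast those to the pin-top height.

Run:
```python
from h import *
s=arm.snapshot("wrist");im=s["color"]
h=cv2.cvtColor(im,cv2.COLOR_BGR2HSV)[:,:,:]
m=cv2.inRange(h,(8,90,70),(25,255,255));m[:,:470]=0;m[:,520:]=0;m[:165]=0;m[280:]=0
k,lab,stt,cen=cv2.connectedComponentsWithStats(m)
c=[cen[i] for i in range(1,k) if stt[i,4]>40];print(c)
for z in(.059,.061):
    P=ray(s,c,z);d=P[0]-P[-1];print(z,P[:,:2],P.mean(0),np.linalg.norm(d),np.degrees(np.arctan2(d[1],d[0])))
# cover centre in tool frame from top-face corners
y=cv2.inRange(cv2.cvtColor(im,cv2.COLOR_BGR2HSV),(22,120,90),(36,255,255));y[:,:240]=0;y[:,410:]=0
ys=np.argwhere(y);top=[(250.5,177),(398,177)]
P=ray(s,top,.1989+.0095);st=arm.state();print("far corners in tool",Ro.from_quat(st["orientation"]).inv().apply(P-st["tcp_pos"]))
```

```text
[array([504.4549, 186.5064]), array([489.5266, 262.1594])]
0.059 [[0.4882 0.1094]
 [0.5506 0.122 ]] [0.5194 0.1157 0.059 ] 0.06369755030695451 -168.5833512955887
0.061 [[0.4882 0.1083]
 [0.5502 0.1209]] [0.5192 0.1146 0.061 ] 0.06324737376201393 -168.5833512955887
far corners in tool [[ 0.054  -0.0272 -0.0094]
 [ 0.0541  0.0277 -0.0094]]
```

Call:
{"api": "carry_out", "payload": {"rows": [{"linear": [0,0.04,0.0],"delta_rot": [0,0,0.02],"claw": 0},{"linear": [0,0.09,0.01],"delta_rot": [0,0,0.04],"claw": 0},{"linear": [0,0.125,0.03],"delta_rot": [0,0,0.063],"claw": 0},{"linear": [0,0.14,0.05],"delta_rot": [0,0,0.063],"claw": 0},{"linear": [0,0.14,0.08],"delta_rot": [0,0,0.063],"claw": 0},{"linear": [0,0.14,0.1],"delta_rot": [0,0,0.063],"claw": 0},{"linear": [0,0.14,0.109],"delta_rot": [0,0,0.063],"claw": 0},{"linear": [0,0.14,0.109],"delta_rot": [0,0,0.063],"claw": 0},{"linear": [0,0.14,0.109],"delta_rot": [0,0,0.063],"claw": 0},{"linear": [0,0.14,0.109],"delta_rot": [0,0,0.063],"claw": 0}]}}

```text
clock: 9.0
tcp_pos: [0.5195, 0.1148, 0.0907]
orientation: [-0.099, 0.995, 0.0, 0.001]
force: [-0.4, -0.4, -0.4]
width: 0.0538
```

Run:
```python
from h import *
st=arm.state();Y=Ro.from_quat(st["orientation"]).as_matrix()[:,1];print(st["tcp_pos"],np.degrees(np.arctan2(Y[1],Y[0])),delta([.519,.115,.0515],101.4))
ims=[]
for n,b in(("scene",(350,250,450,350)),("side",(290,110,400,220))):
    s=arm.snapshot(n)
    for l in("cover_mid","seat"):
        for d in arm.spot_point(l,s)[:3]:print(n,l,np.array(d["xyz"]),d["confidence"])
    ims.append(cv2.resize(s["color"][b[1]:b[3],b[0]:b[2]],(400,400),interpolation=cv2.INTER_CUBIC))
cv2.imwrite("pics/above.png",np.hstack(ims))
```

```text
[0.5195 0.1148 0.0907] 101.34861899350406 (array([0.0005, 0.0002, 0.0392]), array([-0.0001,  0.0013, -0.0009]))
scene cover_mid [ 0.6133 -0.1889  0.0041] 0.72
scene cover_mid [ 0.4004 -0.6682  0.0047] 0.67
scene cover_mid [0.5187 0.1141 0.0955] 0.65
scene seat [0.1941 0.345  0.0488] 0.9
scene seat [0.5195 0.1133 0.0534] 0.56
scene seat [0.5186 0.1159 0.0951] 0.43
side cover_mid [0.522  0.115  0.0985] 0.69
side cover_mid [ 0.3998 -0.6646  0.0069] 0.61
side seat [0.1919 0.339  0.0513] 0.85
side seat [0.521  0.1143 0.0518] 0.79
```

View pics/above.png

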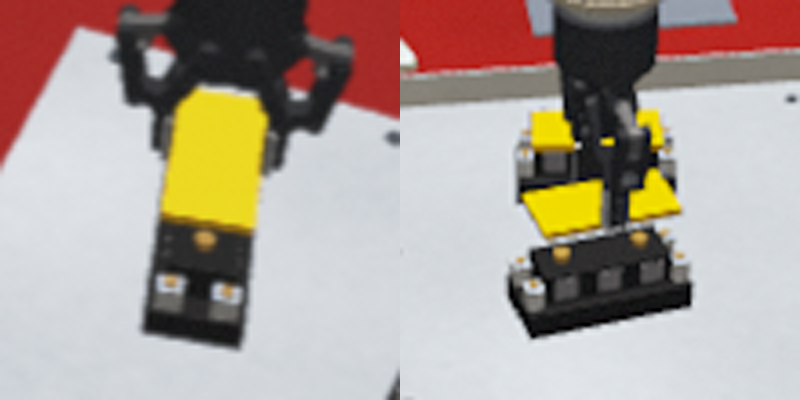

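The cover hangs level and lined up over the housing, with fingers on both long sides. Now I'll press down gradually.

Call:
{"api": "carry_out", "payload": {"rows": [{"linear": [0,0,0.01],"delta_rot": [0,0,0],"claw": 0},{"linear": [0,0,0.02],"delta_rot": [0,0,0],"claw": 0},{"linear": [0,0,0.027],"delta_rot": [0,0,0],"claw": 0},{"linear": [0,0,0.03],"delta_rot": [0,0,0],"claw": 0},{"linear": [0,0,0.032],"delta_rot": [0,0,0],"claw": 0},{"linear": [0,0,0.034],"delta_rot": [0,0,0],"claw": 0},{"linear": [0,0,0.036],"delta_rot": [0,0,0],"claw": 0},{"linear": [0,0,0.037],"delta_rot": [0,0,0],"claw": 0},{"linear": [0,0,0.038],"delta_rot": [0,0,0],"claw": 0},{"linear": [0,0,0.038],"delta_rot": [0,0,0],"claw": 0}]}}

```text
clock: 10.55
tcp_pos: [0.5189, 0.1148, 0.0524]
orientation: [-0.099, 0.995, -0.0, 0.0]
force: [-2.9, 0.1, 5.9]
width: 0.0535
```

Call:
{"api": "carry_out", "payload": {"rows": [{"linear": [0,0,0.0005],"delta_rot": [0,0,0],"claw": 0},{"linear": [0,0,0.001],"delta_rot": [0,0,0],"claw": 0},{"linear": [0,0,0.0015],"delta_rot": [0,0,0],"claw": 0},{"linear": [0,0,0.002],"delta_rot": [0,0,0],"claw": 0},{"linear": [0,0,0.0025],"delta_rot": [0,0,0],"claw": 0},{"linear": [0,0,0.0025],"delta_rot": [0,0,0],"claw": 0},{"linear": [0,0,0.0025],"delta_rot": [0,0,0],"claw": 0},{"linear": [0,0,0.0025],"delta_rot": [0,0,0],"claw": 0},{"linear": [0,0,0.0025],"delta_rot": [0,0,0],"claw": 0},{"linear": [0,0,0.0025],"delta_rot": [0,0,0],"claw": 0}]}}

```text
clock: 11.8
tcp_pos: [0.519, 0.1149, 0.0513]
orientation: [-0.099, 0.995, 0.0, 0.0]
force: [-12.0, -1.8, 42.8]
width: 0.0536
```

Firm contact came at TCP z 0.0513, against 0.0515 predicted for a seated cover. Release and lift.

Call:
{"api": "carry_out", "payload": {"rows": [{"linear": [0,0,-0.001],"delta_rot": [0,0,0],"claw": 0},{"linear": [0,0,-0.001],"delta_rot": [0,0,0],"claw": 0.7},{"linear": [0,0,-0.001],"delta_rot": [0,0,0],"claw": 1},{"linear": [0,0,-0.001],"delta_rot": [0,0,0],"claw": 1},{"linear": [0,0,-0.001],"delta_rot": [0,0,0],"claw": 1},{"linear": [0,0,-0.005],"delta_rot": [0,0,0],"claw": 1},{"linear": [0,0,-0.03],"delta_rot": [0,0,0],"claw": 1},{"linear": [0,0,-0.08],"delta_rot": [0,0,0],"claw": 1},{"linear": [0,0,-0.13],"delta_rot": [0,0,0],"claw": 1},{"linear": [0,0,-0.15],"delta_rot": [0,0,0],"claw": 1}]}}

```text
clock: 13.05
tcp_pos: [0.5201, 0.115, 0.2026]
orientation: [-0.099, 0.995, 0.0, 0.002]
force: [-0.4, -0.4, -0.3]
width: 0.0854
```

Run:
```python
from h import *
st=arm.state();print(st["clock"],st["tcp_pos"],st["width"],st["force"])
ims=[]
for n,b in(("wrist",(200,100,440,340)),("side",(300,130,390,220))):
    s=arm.snapshot(n)
    for l in("cover_mid","spare_mid"):
        for d in arm.spot_point(l,s)[:4]:print(n,l,np.array(d["xyz"]),d["confidence"],px(s,d["xyz"]))
    y=cv2.inRange(cv2.cvtColor(s["color"],cv2.COLOR_BGR2HSV),(22,120,90),(36,255,255))
    k,lab,stt,cen=cv2.connectedComponentsWithStats(y)
    for i in range(1,k):
        if stt[i,4]>200:print(n,cen[i],rect(s,lab==i,.061))
    ims.append(cv2.resize(s["color"][b[1]:b[3],b[0]:b[2]],(400,400),interpolation=cv2.INTER_CUBIC))
cv2.imwrite("pics/placed.png",np.hstack(ims))
```

```text
13.05 [0.5201 0.115  0.2026] 0.08536567384757852 [-0.3652 -0.4157 -0.3029]
wrist cover_mid [ 0.6132 -0.1902  0.0062] 0.58 [[  4.6006 240.8172]]
wrist spare_mid [ 0.4819 -0.0975  0.0042] 0.87 [[104.4246 124.3725]]
wrist [324.6039 218.3805] [519.6 115.5 110.2  55.1  11.4]
wrist [519.3247 276.8753] [540.4 287.1 109.5  55.2  -6.4]
side cover_mid [0.5222 0.1152 0.0575] 0.83 [[346.3206 177.7146]]
side cover_mid [ 0.3993 -0.6658  0.0036] 0.67 [[340.6276 467.096 ]]
side cover_mid [ 0.6105 -0.1905  0.0051] 0.66 [[399.7877 263.8308]]
side spare_mid [ 0.4774 -0.103   0.0046] 0.88 [[340.8555 244.4427]]
side [343.5134 145.4382] [537.7 281.1 109.4  64.3  -2.9]
side [344.6492 177.6613] [517.3 111.2 109.8  63.7  11.8]
side [335.0618 453.6293] [ 390.  -676.8  125.9   76.2  -63.3]
```

View pics/placed.png

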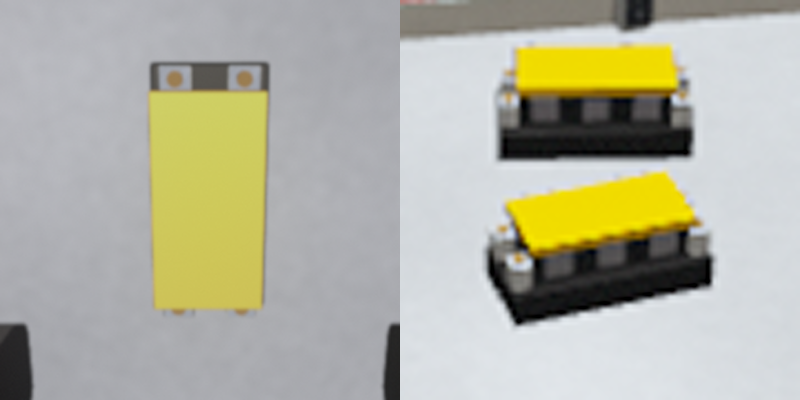

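The cover is centred and aligned: (0.5196, 0.1155), yaw 11.4°, and it looks level. To check the seating height, I'll touch its middle with the closed fingertips; the top should be at z = 0.061.

Call:
{"api": "carry_out", "payload": {"rows": [{"linear": [0,0,0.0],"delta_rot": [0,0,0],"claw": 0},{"linear": [0,0,0.0],"delta_rot": [0,0,0],"claw": 0},{"linear": [0,0,0.03],"delta_rot": [0,0,0],"claw": 0},{"linear": [0,0,0.06],"delta_rot": [0,0,0],"claw": 0},{"linear": [0,0,0.09],"delta_rot": [0,0,0],"claw": 0},{"linear": [0,0,0.11],"delta_rot": [0,0,0],"claw": 0},{"linear": [0,0,0.125],"delta_rot": [0,0,0],"claw": 0},{"linear": [0,0,0.132],"delta_rot": [0,0,0],"claw": 0},{"linear": [0,0,0.135],"delta_rot": [0,0,0],"claw": 0},{"linear": [0,0,0.137],"delta_rot": [0,0,0],"claw": 0}]}}

```text
clock: 14.6
tcp_pos: [0.5193, 0.1149, 0.0628]
orientation: [-0.099, 0.995, 0.0, 0.0]
force: [0.5, -0.1, 0.2]
width: 0.0003
```

Call:
{"api": "carry_out", "payload": {"rows": [{"linear": [0,0,0],"delta_rot": [0,0,0],"claw": 0},{"linear": [0,0,0.0005],"delta_rot": [0,0,0],"claw": 0},{"linear": [0,0,0.001],"delta_rot": [0,0,0],"claw": 0},{"linear": [0,0,0.0015],"delta_rot": [0,0,0],"claw": 0},{"linear": [0,0,0.002],"delta_rot": [0,0,0],"claw": 0},{"linear": [0,0,0.0025],"delta_rot": [0,0,0],"claw": 0},{"linear": [0,0,0.003],"delta_rot": [0,0,0],"claw": 0},{"linear": [0,0,0.003],"delta_rot": [0,0,0],"claw": 0},{"linear": [0,0,0.003],"delta_rot": [0,0,0],"claw": 0},{"linear": [0,0,0.003],"delta_rot": [0,0,0],"claw": 0}]}}

```text
clock: 15.85
tcp_pos: [0.5191, 0.1149, 0.0609]
orientation: [-0.099, 0.995, 0.0, 0.0]
force: [-7.5, -2.0, 35.3]
width: -0.0
```

The fingertips stopped on the cover at z = 0.0609 with 35 N, so it is fully seated. Retreat.

Call:
{"api": "carry_out", "payload": {"rows": [{"linear": [0,0,-0.005],"delta_rot": [0,0,0],"claw": 0},{"linear": [0,0,-0.03],"delta_rot": [0,0,0],"claw": 0},{"linear": [0,0,-0.07],"delta_rot": [0,0,0],"claw": 0},{"linear": [0,0,-0.11],"delta_rot": [0,0,0],"claw": 0},{"linear": [0,0,-0.14],"delta_rot": [0,0,0],"claw": 0},{"linear": [0,0,-0.14],"delta_rot": [0,0,0],"claw": 0},{"linear": [0,0,-0.14],"delta_rot": [0,0,0],"claw": 0},{"linear": [0,0,-0.14],"delta_rot": [0,0,0],"claw": 0},{"linear": [0,0,-0.14],"delta_rot": [0,0,0],"claw": 0},{"linear": [0,0,-0.14],"delta_rot": [0,0,0],"claw": 0}]}}

```text
clock: 17.1
tcp_pos: [0.5188, 0.1148, 0.199]
orientation: [-0.099, 0.995, -0.0, -0.0]
force: [0.4, 0.0, -0.0]
width: -0.0001
```

Run:
```python
from h import *
s=arm.snapshot("wrist");print(arm.state()["tcp_pos"],arm.state()["clock"])
y=cv2.inRange(cv2.cvtColor(s["color"],cv2.COLOR_BGR2HSV),(22,120,90),(36,255,255))
k,lab,stt,cen=cv2.connectedComponentsWithStats(y)
r=[rect(s,lab==i,.061) for i in range(1,k) if stt[i,4]>200];print(r)
if any(np.hypot(a[0]-519.5,a[1]-115)<6 and abs(a[4]-11.4)<4 for a in r):print(arm.finish_job())
```

```text
[0.5188 0.1148 0.1991] 17.15
[array([519.6, 115.5, 110.2,  54.9,  11.4]), array([540.5, 286.3, 110. ,  54.8,  -6.3])]
the job is handed in; nothing more can be done
None
```

I laid the smaller yellow cover on the open black housing, pressed it flat against the pins, and handed the job in at about 17 s. The hand-in gave no verdict.

- **Position:** the last wrist picture puts the cover's centre at (0.5196, 0.1155) m. The pins put the housing's centre at (0.5194, 0.115) m, so they agree to about 1 mm. Both are turned 11.4°.
- **Seating:** closed fingertips touched the middle of the cover at 0.0609 m and met 35 N there. A fully seated cover has its top at 0.061 m. In the side picture it looks level.
- **Forces:** the highest reading I saw was 43 N at the wrist while pressing with the cover gripped. The wrist limit is 120 N. The 40 N limit on the arm and gripper body was not measured separately. I only saw the force at the end of each move, not during it.
- **Other parts:** the grey plate reads within 4 mm of its starting position, which is within the network's error. The robot never worked near the turquoise plate, the large yellow plate or the pink housing.

No check failed. The only disagreement was in where the housing lay. The camera networks and pin measurement differed by up to about 5 mm, and I used the pin measurement.

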